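# Refit a radio's battery door

### The arm

A 7-joint arm with a two-finger parallel gripper is mounted at the origin on the work surface. World frame = base frame: x ahead of the robot, y to its left, z up, the work surface at z = 0. Lengths are in m, angles in rad, forces in N, time in s.
With the tool pointing down it reaches from about 0.425 to 0.925 m from the base axis. Payload 6.8 kg.
Tool frame: the origin (TCP) lies between the finger pads; the fingertips stand 22 mm ahead of it and the grasp point (between the pads) lies 3 mm ahead of it; z points along the fingers, y is the direction in which the jaws open and shut (so a half turn about z gives the same grasp; the last joint's range is limited). The gripper opens to 85 mm and grips with 20 to 120 N. Pads are 22 mm wide; open, the fingers measure 114 mm over their backs; the gripper's body (76 mm by 85 mm) begins 54 mm behind the grasp point. The pads swing forward as they close: fully open they stand 13 mm farther back than shut.
Start: joints at [-1.211, 0.477, 0.022, 1.555, -0.011, 1.109, -0.083], TCP at [0.304, 0.602, 0.253] pointing down, gripper open.
Joint ranges: [-2.96, 2.96], [-0.34, 2.1], [-1.41, 1.46], [0.24, 2.44], [-1.37, 4.51], [0.17, 1.92], [-2.96, 2.96]. Speed limits (rad/s): [2.39, 2.39, 3.14, 3.14, 3.14, 3.14, 3.14].

### API

Orientations are given as a unit quaternion [w, x, y, z].
In Python, from station import bot gives the robot as it stands. The module is installed in compiled form; this text tells all that it offers.
- The arm moves only by the tool drive_tool, never from a script. Its argument "series" is one flat list of numbers, 7 for each row, row after row: the opening, from -1 (shut) to 1 (fully open), then the shift along the tool's x, y, z in mm, then the turn, a rotation vector about the tool's x, y, z in rad. In form: [jaw, x, y, z, wx, wy, wz, jaw, x, y, z, wx, wy, wz, ...]. A call has 1 to 12 rows; each row shifts and turns the commanded pose from where the row before left it, along the tool's axes as they then stand; what a row does not reach is not made up. A row lasts 1/8 s, in which the tool goes at most 62.5 mm and 10.7 degrees, less where a joint would pass 70% of its speed; a pose out of reach is approached as far as the arm can. A call with a gripper value outside its range is refused whole. The fingers move at their own pace and stop on an object; "force" is the grip in N (left out, the last holds). Time passes only in rows, so rows that do not move let the fingers close. It gives the time, the measured TCP pose, the force and the opening at its end, in the units of the state.
- bot.get_obs(): the state, without advancing time (a new reading comes with each control period).
- bot.read_camera(name): name is "side" or "top" or "wrist"; returns a dict with "pixels" (480x640x3 uint8, blue, green, red), "camera_matrix" (3x3 intrinsics, pixels), "rvec" (rotation vector, rad) and "tvec" (3), from world to camera coordinates, as OpenCV has them. Camera axes: x right, y down, z forward; pixel columns grow to the right and rows downward; lengths in m; the calibration is good to about 2 mm. A picture is of the moment at which its call begins. There is no depth.
- bot.hand_in(): hands the job in, once; it reports no verdict.
The state is a dict: "t": time; "q": joint angles; "joint_vel": joint speeds; "joint_torque": joint torques, N m; "eef_pos": TCP position; "tool_rot": TCP orientation; "contact_force": force on the tool from outside, world axes, zero at the start; "torque": the same for the moment, N m; "gripper_width": opening from 0.0 (shut) to 1.0 (fully open).
Only numpy, scipy, OpenCV 4.12 (cv2) and the standard library are available. Lean on these libraries where they do the work, as an engineer would, in place of code of your own. Each camera call takes 0.05 s, during which the arm holds its last target. There are 200 camera calls.

### The job

The radio on the desk lies on its face with fresh cells in its open battery bay. Pick up the dark battery door from the desk, hook its front lip into the slot at the front of the bay while holding the other end raised, then swing it down and press the raised end until the red latch snaps over it and the door lies flush and fully home. The battery box is never quite centred in the shell and its plastic is thin, so feel your way and press gently, and leave the other things on the desk where they are.

Things in the scene. Friction and masses are not known exactly. Their poses are not given: they have to be found in the camera images.
- door_centre (a point): Centre of the loose battery door, half-way through its plate: dark grey, 112 mm long (x), 54 mm wide (y), 5 mm thick, 35 g, lying outside-up on two 2 mm ribs (plate 2 to 7 mm above the desk). Axes: -x to its front edge with the lip (a pale arrow on the outside points there), +x to the rear edge that goes under the latch, z out of the outside face. Grip it across its width
- door_lip (a point): Middle of the tip of the door's front lip, a tongue 36 mm wide and 2.8 mm thick that stands 8 mm out of the front edge: 64 mm to -x of the door's centre and 2.9 mm below it. The lip's upper face lies 4 mm below the door's outside face. Axes as the door's
- door_thumb (a point): Middle of the ribbed thumb patch on the door's outside face (22 x 26 mm), 29 mm to +x of the door's centre: press here to close it. Axes as the door's
- bay (a point): Nominal centre of the battery bay's opening, level with the bay's grey flange, 62 mm above the desk. -x to the slot end (towards the robot), +x to the latch end, z up. The battery box (flange, slot, ledges, latch) floats in the fixed teal radio (194 x 260 mm): it sits, firmly, up to 4 mm off this point in x and in y; readings do not show it. Height and direction are true. Find it by feel or by eye
- bay_floor (a point): Nominal point 5 mm under the bay's centre, at the level of the ledges (4.5 mm wide, along both sides and the latch end) that carry the door. The opening above them is 114 mm (x) by 56 mm (y), with upright walls: 1 mm play all round the door. Home, the door is flush with the flange, its centre 2.5 mm below the opening's centre, its axes as the bay's
- slot (a point): Nominal mouth of the lip slot (the true one is off like the bay): lower edge of the bar over it, on the bay side, 57 mm to -x of the bay's centre, 3 mm below the flange. Bar 3 mm thick, 10 mm deep (x); slot 40 mm wide, 13 mm high. With the rear end raised 20 to 30 degrees the lip goes down beside the bar, then to -x under it until the door's front edge meets the bar, about which it then pivots
- latch (a joint): Slide of the red sprung latch behind the bay, in m: 0 sprung home, up to 0.007 pushed away from the bay (+x). The door's rear edge rides down the steep face of its nose (22 mm wide), which takes 5 to 15 N on the thumb patch, then it springs back over the edge. It stands 10 mm above the flange, 53 to 74 mm to +x of the bay's centre. More than 30 N cracks the radio's plastic
- globe: Bystander: green glass globe, 72 mm across, on a brass foot 60 mm across, 82 mm high. Origin under its foot
- pencil_cup: Bystander: coral silicone pencil cup, 76 mm across, 95 mm high, pencils up to 180 mm. Origin under its base
- tin: Bystander: closed tin with blue lid, 98 x 73 x 40 mm. Origin under its base
- stapler: Bystander: red stapler 120 x 30 x 43 mm. Origin under its base
- cell_carton: Bystander: small carton of cells, 64 x 56 x 21 mm. Origin under its base
- eraser: Bystander: white eraser 42 x 22 x 12 mm. Origin under its base
- driver: Bystander: screwdriver 160 mm long lying on the desk. Origin on its underside, half-way along

How it is judged:
By the outcome, as a careful person would: the job done as asked, in the order asked, and still so for the second after the job is handed in, with the robot touching nothing.
It also fails if it takes over 58 s, if anything falls off the work surface, if the arm or the gripper's body presses on something with over 40 N, if the wrist force passes 120 N, or if a joint passes its speed limit or range.

## Working session

There is one attempt and no reset: what is moved stays moved. The work goes in short steps, Python scripts to look and compute and a tool call to move; the robot and the scene stay as the last step left them, time stands still between calls to the robot, and variables do not carry over. Pictures are saved under pics/ and viewed, about 8 in all and at most 12, crops included, and the job is handed in when it is done.

Besides the shell and the picture viewer there is one more tool, called after ">>>" as name(argument=value, ...) on one line, values as JSON. drive_tool: Moves the arm, as the interface text tells. Its arguments: {"type":"object","properties":{"series":{"type":"array"},"force":{"type":"number"}},"required":["series"]}

```bash
mkdir -p pics; cat > h.py <<'E'
import numpy as np, cv2
from scipy.spatial.transform import Rotation as R
from station import bot
def snap(name,fn=None):
    c=bot.read_camera(name)
    if fn: cv2.imwrite('pics/'+fn,c['pixels'])
    return c
def ray(c,uv,z):
    K=c['camera_matrix'];Rm=cv2.Rodrigues(np.array(c['rvec'],float))[0];t=np.array(c['tvec'],float).ravel()
    d=Rm.T@np.linalg.inv(K)@np.array([uv[0],uv[1],1.]);o=-Rm.T@t
    return o+d*(z-o[2])/d[2]
def proj(c,P):
    return cv2.projectPoints(np.array(P,float).reshape(-1,3),np.array(c['rvec'],float),np.array(c['tvec'],float),c['camera_matrix'],None)[0][:,0]
E
python3 - <<'E'
from h import *
o=bot.get_obs();print(o)
for n in('side','top'):
    c=snap(n,n+'1.png');print(n,-cv2.Rodrigues(np.array(c['rvec']))[0].T@np.array(c['tvec']).ravel(),c['camera_matrix'])
E
```

```text
{'t': 0.0, 'q': array([-1.21109078,  0.47784703,  0.02232653,  1.55647387, -0.01149152,
        1.10927153, -0.0830992 ]), 'joint_vel': array([ 0.00111794,  0.00019102,  0.00099571, -0.00072311, -0.00111188,
       -0.00046369,  0.0008115 ]), 'joint_torque': array([ 7.70651550e-04, -5.96467388e+01,  1.60809863e+00, -2.81205279e+01,
        1.24327355e-02,  9.34716052e-03, -2.68665900e-05]), 'eef_pos': array([0.30413158, 0.60197735, 0.25228449]), 'tool_rot': array([-1.46990221e-04,  2.31757349e-01,  9.72773178e-01, -9.24233991e-04]), 'contact_force': array([ 0.58303858,  0.32379141, -0.10333112]), 'torque': array([0.02257817, 0.02372186, 0.00498007]), 'gripper_width': 0.9987178727424135}
side [ 0.42583336 -0.95699872  0.65596414] [[533.32558095   0.         312.23698663]
 [  0.         533.32558095 244.01923106]
 [  0.           0.           1.        ]]
top [2.12730405e-01 1.10699794e-03 1.74803917e+00] [[602.50566343   0.         325.78613458]
 [  0.         602.50566343 236.2411812 ]
 [  0.           0.           1.        ]]
```

View pics/top1.png

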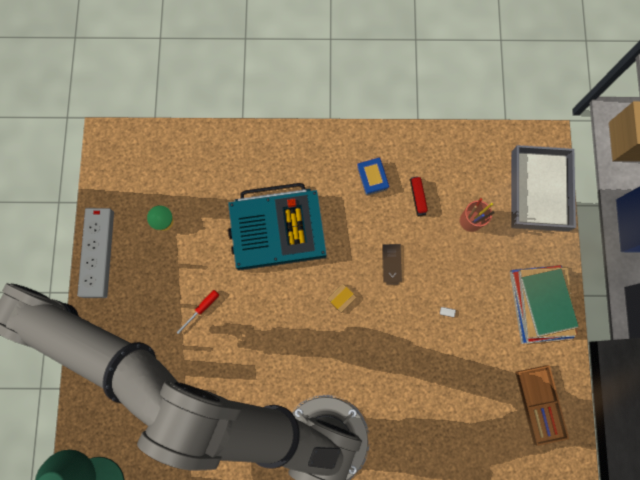

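View pics/side1.png

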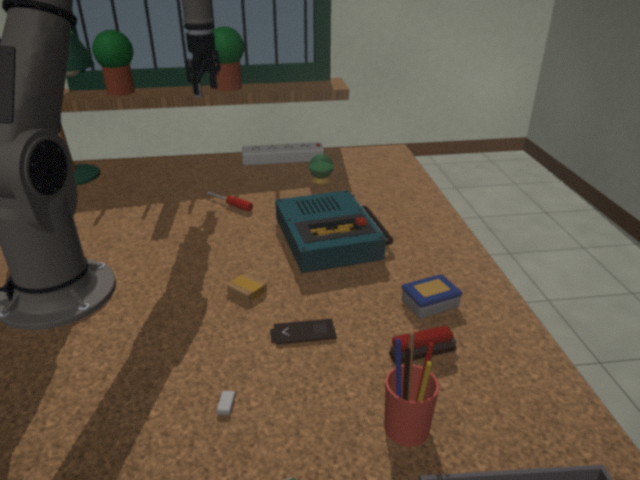

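The top view shows the door at about (392,264), its arrow pointing down the picture (towards the robot). The bay is at about (295,225), with the red latch at (292,203) and the teal radio around it. The side view agrees. I'll enlarge that part of the top view to measure it.

```bash
python3 - <<'E'
from h import *
c=snap('top');im=c['pixels']
cr=im[185:295,220:410];cv2.imwrite('pics/crop1.png',cv2.resize(cr,None,fx=4.2,fy=4.2,interpolation=cv2.INTER_CUBIC))
# door: dark pixels
sub=im[235:292,372:412].astype(int);m=(sub.max(2)<75).astype(np.uint8)
n,l,s,ce=cv2.connectedComponentsWithStats(m);k=1+np.argmax(s[1:,4])
pts=np.argwhere(l==k)[:,::-1]+[372,235];r=cv2.minAreaRect(pts.astype(np.float32));print(r,s[k])
b=cv2.boxPoints(r);print(np.array([ray(c,p,.007) for p in b]).round(4))
hsv=cv2.cvtColor(im,cv2.COLOR_BGR2HSV)
t=cv2.inRange(hsv,(85,100,40),(100,255,255));t[:180]=0;t[280:]=0;t[:,:215]=0;t[:,340:]=0
r=cv2.minAreaRect(np.argwhere(t>0)[:,::-1].astype(np.float32));print(r)
print(np.array([ray(c,p,.062) for p in cv2.boxPoints(r)]).round(4))
m=cv2.inRange(hsv,(0,150,90),(8,255,255));m[:190]=0;m[215:]=0;m[:,:275]=0;m[:,310:]=0
p=np.argwhere(m>0)[:,::-1];print('latch',p.mean(0),p.min(0),p.max(0),ray(c,p.mean(0),.072))
E
```

```text
((391.0, 251.0), (12.0, 16.0), 90.0) [ 11  10  17  13 125]
[[ 0.5475 -0.1685  0.007 ]
 [ 0.5478 -0.2155  0.007 ]
 [ 0.512  -0.2149  0.007 ]
 [ 0.5117 -0.168   0.007 ]]
((275.72100830078125, 228.70278930664062), (69.45883178710938, 91.31202697753906), 81.63410949707031)
[[ 6.636e-01  2.907e-01  6.200e-02]
 [ 7.052e-01  2.980e-02  6.200e-02]
 [ 5.029e-01 -7.000e-04  6.200e-02]
 [ 4.632e-01  2.542e-01  6.200e-02]]
latch [291.       202.421875] [287 199] [295 206] [0.65787062 0.10063852 0.072     ]
```

View pics/crop1.png

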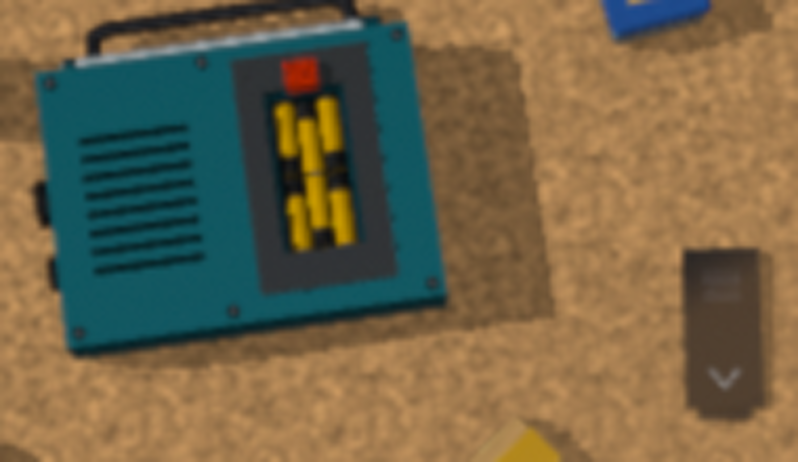

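The enlarged view shows the door upright at crop (723,328), with the arrow pointing down the picture. The bay opening runs from about (270,90) to (355,248), and the latch is at (300,75). Bay yaw is about +8° and door yaw about +2°. I'll move over the door now.

>>> drive_tool(series=[1,0,0,0,0,0,-0.17,1,0,-20,0,0,0,-0.17,1,0,-40,0,0,0,-0.166,1,-12,-55,0,0,0,0,1,-12,-55,0,0,0,0,1,-12,-55,0,0,0,0,1,-12,-55,0,0,0,0,1,-12,-55,0,0,0,0,1,-12,-55,0,0,0,0,1,-12,-55,5,0,0,0,1,-12,-55,5,0,0,0,1,-12,-55,5,0,0,0], force=30)

```text
t: 1.65
eef_pos: [0.4204, 0.0514, 0.2383]
tool_rot: [0.0, -0.019, 1.0, 0.0]
contact_force: [0.8, 1.0, -0.1]
gripper_width: 0.998
```

>>> drive_tool(series=[1,-12,-50,5,0,0,0,1,-12,-50,5,0,0,0,1,-12,-50,5,0,0,0,1,-12,-50,5,0,0,0,1,-12,-40,5,0,0,0,1,0,0,0,0,0,0])

```text
t: 2.4
eef_pos: [0.4892, -0.1877, 0.2129]
tool_rot: [-0.0, -0.016, 1.0, -0.001]
contact_force: [-0.2, 0.8, 0.2]
gripper_width: 0.998
```

```bash
cat >> h.py <<'E'
def st():
    o=bot.get_obs();q=o['tool_rot'];r=R.from_quat([q[1],q[2],q[3],q[0]])
    print('t',round(o['t'],2),'p',o['eef_pos'].round(4),'x',r.as_matrix()[:,0].round(3),'z',r.as_matrix()[:,2].round(3),'F',o['contact_force'].round(1),'T',o['torque'].round(2),'w',round(o['gripper_width'],3))
    return o,r
E
python3 - <<'E'
from h import *
o,r=st();print(o['q'].round(2))
c=snap('wrist','w1.png');print(proj(c,[[.495,-.195,.007],[.6,.1,.06]]),-cv2.Rodrigues(np.array(c['rvec']))[0].T@np.array(c['tvec']).ravel())
E
```

```text
t 2.4 p [ 0.4892 -0.1877  0.2129] x [-0.999 -0.033  0.001] z [-0.001 -0.002 -1.   ] F [-0.2  0.8  0.2] T [-0.03 -0.    0.02] w 0.998
[-0.11  0.29  0.43  1.98 -0.15  0.9   2.  ]
[[312.77589673 223.18615719]
 [620.05446242 354.46815146]] [ 0.41575868 -0.18859753  0.33363651]
```

View pics/w1.png

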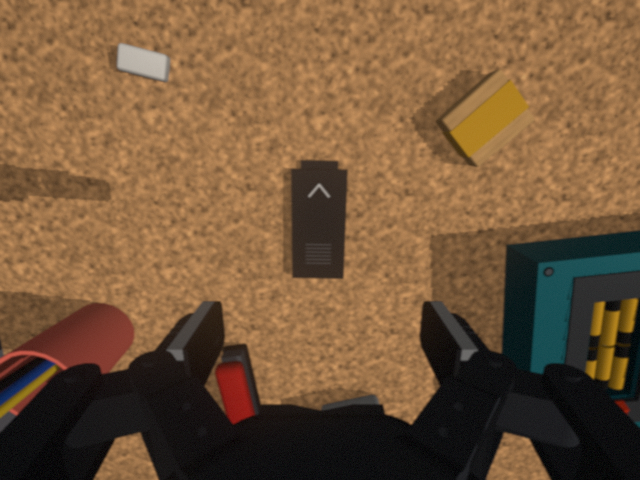

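The wrist view shows the door with corners (291,169), (347,170), (343,278) and (292,278), and the lip above at about (319,164). Next I'll turn these into positions.

```bash
cat >> h.py <<'E'
def plan(p,rot):
    o,r=st();d=(r.inv().apply(np.array(p)-o['eef_pos'])*1000).round(1);w=(r.inv()*rot).as_rotvec().round(3)
    print('shift',d,'turn',w)
def frame(yaw,tilt=0): # tool pose for door yaw and rear-up tilt
    return R.from_euler('zy',[yaw,-tilt])*R.from_matrix(np.array([[-1,0,0],[0,1,0],[0,0,-1]]).T) 
E
python3 - <<'E'
from h import *
c=snap('wrist')
P=np.array([ray(c,p,.007)[:2] for p in [(291,169),(347,169.5),(343,278),(292,278)]]);print(P.round(4))
m=P.mean(0);ax=(P[2]+P[3]-P[0]-P[1])/2;ay=(P[0]+P[3]-P[1]-P[2])/2
print('c',m,'len',np.linalg.norm(ax),np.linalg.norm(ay),np.degrees(np.arctan2(ax[1],ax[0])),np.degrees(np.arctan2(-ay[0],ay[1])))
ct=snap('top');print('topc',ray(ct,(392.1,263.1),.007))
yaw=np.arctan2(ax[1],ax[0]);g=m+.01*ax/np.linalg.norm(ax)
plan([*g,.04],frame(yaw))
E
```

```text
[[ 0.4424 -0.2147]
 [ 0.441  -0.1614]
 [ 0.5526 -0.1592]
 [ 0.5545 -0.2126]]
c [ 0.49763904 -0.18698806] len 0.11185177391248309 0.05342970617824549 1.1090942288616308 -178.21278925976918
topc [ 0.49373303 -0.19436228  0.007     ]
t 2.55 p [ 0.489  -0.1834  0.213 ] x [-0.999 -0.039  0.001] z [-0.001  0.001 -1.   ] F [-0.1  1.2  0.4] T [ 0.02 -0.06 -0.02] w 1.004
shift [-18.6  -4.3 173. ] turn [ 0.001 -0.001  0.02 ]
```

>>> drive_tool(series=[1,-9,-2,40,0,0,0.01,1,-9.6,-2.3,40,0,0,0.005,1,0,0,40,0,0,0,1,0,0,30,0,0,0,1,0,0,15,0,0,0,1,0,0,8,0,0,0,0.55,0,0,0,0,0,0,0.55,0,0,0,0,0,0,0.55,0,0,0,0,0,0])

```text
t: 3.68
eef_pos: [0.5086, -0.1882, 0.0411]
tool_rot: [0.001, -0.012, 1.0, -0.0]
contact_force: [0.0, 0.3, -0.7]
gripper_width: 0.774
```

```bash
python3 - <<'E'
from h import *
st()
c=snap('wrist','w2.png')
E
```

```text
t 3.67 p [ 0.5086 -0.1882  0.0411] x [-1.    -0.023 -0.002] z [ 0.002 -0.    -1.   ] F [ 0.   0.3 -0.7] T [0.03 0.03 0.05] w 0.774
```

View pics/w2.png

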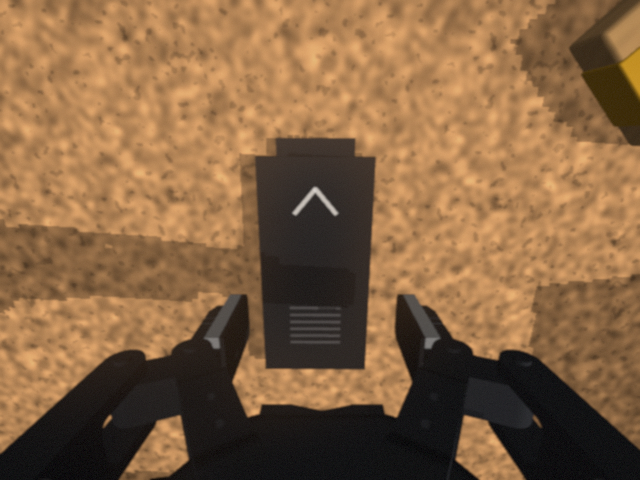

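The door lies between the fingers, about 2 mm to the left of centre: edges at 262 and 370, fingers at 247 and 397. I'll correct that and go down, feeling for the desk.

>>> drive_tool(series=[0.45,0,-2,8,0,0,0,0.45,0,0,8,0,0,0,0.45,0,0,3,0,0,0,0.45,0,0,0,0,0,0])

```text
t: 4.22
eef_pos: [0.5078, -0.19, 0.0208]
tool_rot: [-0.0, -0.012, 1.0, 0.0]
contact_force: [-0.6, -0.5, 0.1]
gripper_width: 0.725
```

>>> drive_tool(series=[0.45,0,0,1.5,0,0,0,0.45,0,0,0,0,0,0])

```text
t: 4.47
eef_pos: [0.5082, -0.19, 0.0198]
tool_rot: [0.0, -0.012, 1.0, -0.0]
contact_force: [-0.4, -0.2, -0.2]
gripper_width: 0.724
```

>>> drive_tool(series=[0.45,0,0,1.5,0,0,0,0.45,0,0,0,0,0,0])

```text
t: 4.72
eef_pos: [0.5081, -0.19, 0.0183]
tool_rot: [-0.0, -0.012, 1.0, 0.0]
contact_force: [-0.8, -0.1, 0.6]
gripper_width: 0.725
```

>>> drive_tool(series=[-0.2,0,0,0,0,0,0,-0.2,0,0,0,0,0,0,-0.2,0,0,0,0,0,0,-0.2,0,0,0,0,0,0], force=40)

```text
t: 5.22
eef_pos: [0.5083, -0.1902, 0.0187]
tool_rot: [0.0, -0.011, 1.0, -0.0]
contact_force: [-0.7, -0.7, 5.8]
gripper_width: 0.618
```

>>> drive_tool(series=[-0.2,0,0,-15,0,0,0,-0.2,0,0,-30,0,0,0,-0.2,0,0,-45,0,0,0,-0.2,0,0,-30,0,0,0,-0.2,0,0,0,0,0,0])

```text
t: 5.85
eef_pos: [0.5097, -0.1905, 0.1412]
tool_rot: [0.003, -0.012, 1.0, -0.0]
contact_force: [0.3, -0.1, -0.6]
gripper_width: 0.613
```

```bash
python3 - <<'E'
from h import *
st()
c=snap('wrist');s=snap('side')
o,r=st()
p=proj(s,[o['eef_pos']])[0].astype(int);print(p)
x0,y0=np.clip(p[0]-75,0,490),np.clip(p[1]-70,0,340)
a=cv2.resize(s['pixels'][y0:y0+140,x0:x0+150],(400,373),interpolation=cv2.INTER_CUBIC)
b=cv2.resize(c['pixels'],(400,300))
out=np.zeros((373,800,3),np.uint8);out[:,:400]=a;out[:300,400:]=b;cv2.imwrite('pics/g1.png',out)
E
```

```text
t 5.85 p [ 0.5097 -0.1905  0.1412] x [-1.    -0.023 -0.005] z [ 0.005 -0.001 -1.   ] F [ 0.3 -0.1 -0.6] T [-0.03 -0.01  0.02] w 0.613
t 5.95 p [ 0.508  -0.1897  0.1385] x [-1.    -0.023 -0.   ] z [ 0.  0. -1.] F [-0.8  0.3 -0.9] T [0.02 0.02 0.  ] w 0.618
[309 270]
```

View pics/g1.png

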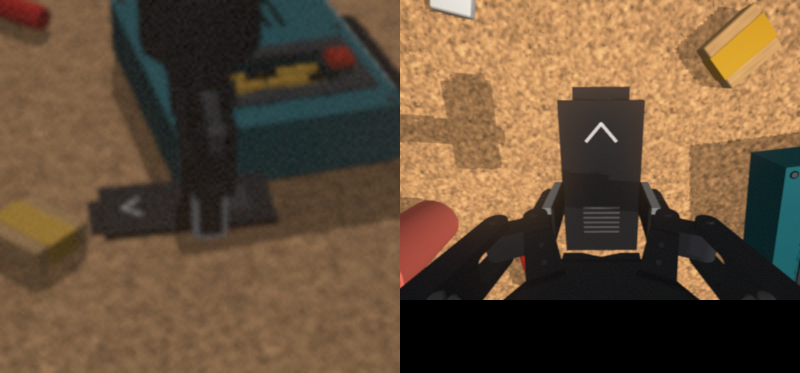

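The door is held level: the side view shows it in the fingers, and in the wrist view it spans crop x 558–644 at the front and 565–637 at the rear. Next I'll move beside the bay, turn to its heading and look at door and bay together.

>>> drive_tool(series=[-0.2,-15,30,-20,0,0,-0.04,-0.2,-15,30,-20,0,0,-0.04,-0.2,-20,35,-20,0,0,-0.04,-0.2,-20,40,-5,0,0,0,-0.2,-20,40,0,0,0,0,-0.2,0,0,0,0,0,0,-0.2,0,0,0,0,0,0])

```text
t: 6.82
eef_pos: [0.579, -0.0077, 0.202]
tool_rot: [-0.001, -0.071, 0.997, -0.0]
contact_force: [0.1, -1.4, -0.1]
gripper_width: 0.613
```

```bash
python3 - <<'E'
from h import *
o,r=st()
c=snap('wrist','w3.png')
E
```

```text
t 6.83 p [ 0.579  -0.0077  0.202 ] x [-0.99  -0.143  0.003] z [-0.003 -0.001 -1.   ] F [ 0.1 -1.4 -0.1] T [-0.02  0.02 -0.02] w 0.613
```

View pics/w3.png

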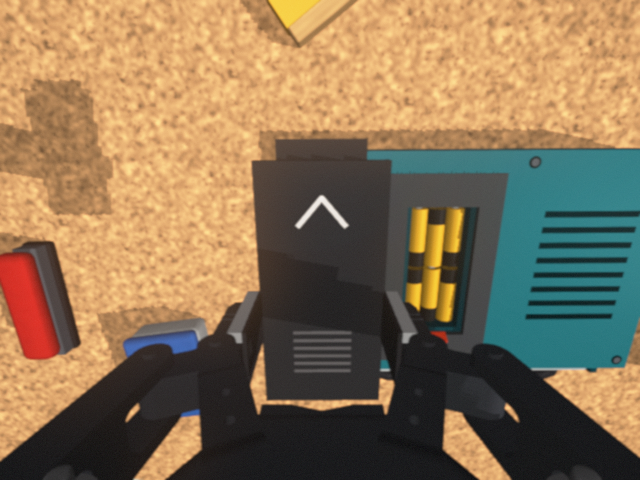

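The wrist view shows the radio square to the picture, so the yaw is right. The flange spans about x 385–505 and the opening's right edge is at x≈479, but the held door partly hides the opening. I'll shift 25 mm aside and enlarge.

>>> drive_tool(series=[-0.2,0,-25,0,0,0,0,-0.2,0,0,0,0,0,0,-0.2,0,0,0,0,0,0])

```text
t: 7.25
eef_pos: [0.5831, -0.0323, 0.2031]
tool_rot: [-0.0, -0.071, 0.997, 0.0]
contact_force: [0.3, 0.4, -0.5]
gripper_width: 0.614
```

```bash
python3 - <<'E'
from h import *
import pickle
o,r=st()
c=snap('wrist');pickle.dump((c,o),open('c4.pkl','wb'))
cr=c['pixels'][150:350,380:590]
g=np.clip((cr/255.)**.6*255*1.2,0,255).astype(np.uint8)
cv2.imwrite('pics/w4.png',cv2.resize(g,None,fx=3,fy=3,interpolation=cv2.INTER_CUBIC))
E
```

```text
t 7.25 p [ 0.5831 -0.0323  0.2031] x [-0.99  -0.141  0.001] z [-0.001  0.    -1.   ] F [ 0.3  0.4 -0.5] T [ 0.04  0.02 -0.02] w 0.614
```

View pics/w4.png

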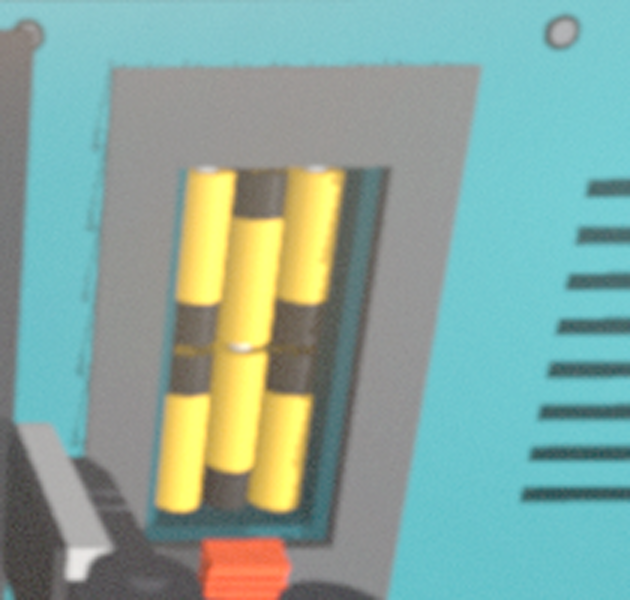

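The enlarged view shows the whole opening: crop corners about (183,167), (391,167), (330,545) and (147,540), with the red latch at (245,560). I'll compute the bay, and the door's position in the grip from the same picture.

```bash
python3 - <<'E'
from h import *
import pickle
c,o=pickle.load(open('c4.pkl','rb'))
def quad(px,z,n):
    P=np.array([ray(c,p,z)[:2] for p in px]);m=P.mean(0)
    ax=(P[2]+P[3]-P[0]-P[1])/2;e=[np.linalg.norm(P[i]-P[(i+1)%4])*1e3 for i in range(4)]
    print(n,P.round(4).tolist(),'c',m.round(4),'edges',np.round(e,1),'yaw x',np.degrees(np.arctan2(ax[1],ax[0])).round(2),'front',np.degrees(np.arctan2(-(P[0]-P[1])[0],(P[0]-P[1])[1])).round(2))
    return m
k=lambda x,y:((x+.5)/3-.5+380,(y+.5)/3-.5+150)
b=quad([k(183,167),k(391,167),k(330,545),k(147,540)],.062,'bay')
# door edges in w4 full image
g=cv2.GaussianBlur(c['pixels'],(3,3),0).max(2).astype(int)
for row in (190,230,260):
    d=np.diff(g[row]);print(row,[(i,int(d[i])) for i in range(230,420) if abs(d[i])>14])
for col in (300,320,340):
    d=np.diff(g[:,col]);print(col,[(i,int(d[i])) for i in range(120,420) if abs(d[i])>14])
E
```

```text
bay [[0.5455, 0.0587], [0.5377, 0.1129], [0.6495, 0.1292], [0.6554, 0.0753]] c [0.597 0.094] edges [ 54.7 112.9  54.3 111.2] yaw x 8.44 front -171.88
190 [(251, -24), (252, -48), (253, -49), (254, -25), (388, 17), (389, 24), (390, 18), (415, -17)]
230 [(253, -15), (254, -37), (255, -46), (256, -31), (386, 19), (387, 24), (388, 17), (411, -15)]
260 [(255, -16), (256, -41), (257, -49), (258, -33), (384, 15), (385, 23), (386, 20)]
300 [(129, -21), (130, -17), (138, -24), (139, -21), (216, 24), (217, 35), (218, 38), (219, 31), (220, 19), (225, -21), (226, -36), (227, -46), (228, -38), (229, -18), (330, 16), (334, -17), (338, 18), (341, -16), (342, -16), (345, 16), (346, 17), (349, -18), (353, 17), (357, -17), (360, 15), (361, 18), (364, -18), (368, 17), (371, -15), (372, -17), (398, 38), (399, 55), (400, 45), (401, 19), (404, -34), (405, -56), (406, -54), (407, -28)]
320 [(128, -17), (129, -17), (137, -23), (138, -34), (139, -24), (193, 24), (194, 51), (195, 55), (196, 31), (201, -17), (202, -35), (203, -45), (204, -38), (205, -24), (330, 18), (333, -17), (334, -15), (338, 18), (341, -18), (342, -15), (345, 16), (346, 18), (349, -18), (353, 17), (356, -16), (357, -16), (360, 16), (361, 18), (364, -17), (368, 19), (371, -18), (372, -16), (398, 34), (399, 51), (400, 44), (401, 22), (408, -28), (409, -61), (410, -65), (411, -35)]
340 [(127, -18), (128, -25), (129, -21), (137, -18), (138, -29), (139, -23), (212, 17), (213, 28), (214, 38), (215, 39), (216, 30), (217, 15), (222, -23), (223, -34), (224, -41), (225, -36), (226, -21), (330, 19), (331, 16), (334, -16), (337, 16), (338, 19), (341, -19), (342, -17), (345, 17), (346, 17), (349, -18), (353, 17), (356, -16), (357, -16), (360, 17), (361, 18), (364, -18), (368, 18), (371, -19), (372, -16), (398, 41), (399, 58), (400, 44), (401, 18), (405, -36), (406, -66), (407, -62), (408, -30)]
```

```bash
cat >> h.py <<'E'
YB=np.radians(8.3);BAY=np.array([.597,.094])
E
python3 - <<'E'
from h import *
import pickle
c,o=pickle.load(open('c4.pkl','rb'))
g=cv2.GaussianBlur(c['pixels'],(3,3),0).max(2).astype(int)
for col in (262,268,372,380,385):
    d=np.diff(g[:,col]);print(col,[(i,int(d[i])) for i in range(150,172) if abs(d[i])>3])
for z in (.1913,.1933):
    fr=161
    P=np.array([ray(c,p,z)[:2] for p in [(251,fr),(390.4,fr),(377,399.5),(265,399.5)]]);m=P.mean(0)
    ax=(P[2]+P[3]-P[0]-P[1])/2
    print(z,[np.linalg.norm(P[i]-P[(i+1)%4]).round(4) for i in range(4)],m,np.degrees(np.arctan2(ax[1],ax[0])))
    q=o['tool_rot'];r=R.from_quat([q[1],q[2],q[3],q[0]])
    print('door centre in tool',r.inv().apply([*m,z-.0025]-o['eef_pos'])*1000)
E
```

```text
262 [(150, -8), (151, -8), (152, -5), (154, 5), (155, 6), (157, -4), (158, -24), (159, -41), (160, -36), (161, -13)]
268 [(150, 4), (153, -4), (157, -6), (158, -25), (159, -45), (160, -41), (161, -17)]
372 [(159, 6), (160, 5)]
380 [(150, 13), (151, 4), (157, -8), (158, -20), (159, -24), (160, -10)]
385 [(150, 13), (154, -4), (155, -10), (156, -17), (157, -19), (158, -14), (160, 4)]
0.1913 [np.float64(0.0535), np.float64(0.1115), np.float64(0.0538), np.float64(0.1114)] [ 0.57303316 -0.03263326] 8.161163252324934
door centre in tool [10.00662583  1.112445   14.27661198]
0.1933 [np.float64(0.0527), np.float64(0.1098), np.float64(0.053), np.float64(0.1098)] [ 0.5720871 -0.0327666] 8.161163252324945
door centre in tool [10.96313176  1.11449045 12.27713533]
```

```bash
cat >> h.py <<'E'
def frame(yaw,tilt=0):
    return R.from_euler('ZY',[yaw,-tilt])*R.from_matrix(np.diag([-1.,1,-1]))
TD=np.array([10.2,0,14.3])
def goto(C,tilt_deg): # C: door centre in bay frame, mm ; turn first, then shift in turned axes
    th=np.radians(tilt_deg);rt=frame(YB,th)
    Cw=np.array([*BAY,.062])+R.from_euler('z',YB).apply(np.array(C)/1000)
    p=Cw-rt.apply(TD)/1000
    o,r=st();print('tcp',p.round(4),'turn',(r.inv()*rt).as_rotvec().round(3),'then shift',(rt.inv().apply(p-o['eef_pos'])*1000).round(1))
E
python3 - <<'E'
from h import *
goto([5,0,51],25)
E
```

```text
t 7.3 p [ 0.5832 -0.0317  0.2031] x [-0.99  -0.142  0.   ] z [-0.001  0.    -1.   ] F [-0.4  0.1 -1. ] T [-0.05  0.03  0.  ] w 0.614
tcp [0.6051 0.0952 0.1303] turn [-0.    -0.437 -0.002] then shift [ -5.5 122.4  82.9]
```

>>> drive_tool(series=[-0.2,0,30,0,0,-0.15,0,-0.2,0,30,0,0,-0.15,0,-0.2,0,32,0,0,-0.137,0,-0.2,0,30,15,0,0,0,-0.2,-3,0,25,0,0,0,-0.2,-2.5,0,25,0,0,0,-0.2,0,0,18,0,0,0,-0.2,0,0,0,0,0,0,-0.2,0,0,0,0,0,0], force=60)

```text
t: 8.43
eef_pos: [0.6056, 0.0949, 0.1309]
tool_rot: [0.216, -0.07, 0.974, 0.016]
contact_force: [0.9, -0.4, -0.6]
gripper_width: 0.602
```

```bash
python3 - <<'E'
from h import *
goto([5,0,51],25)
c=snap('wrist');g=np.clip((c['pixels']/255.)**.6*255*1.2,0,255).astype(np.uint8)[60:400,130:530]
cv2.imwrite('pics/w5.png',cv2.resize(g,(700,595),interpolation=cv2.INTER_CUBIC))
import pickle;pickle.dump((c,bot.get_obs()),open('c5.pkl','wb'))
E
```

```text
t 8.43 p [0.6056 0.0949 0.1309] x [-0.897 -0.129 -0.423] z [ 0.419  0.061 -0.906] F [ 0.9 -0.4 -0.6] T [-0.07  0.48  0.04] w 0.602
tcp [0.6051 0.0952 0.1303] turn [-0.     0.001 -0.001] then shift [0.7 0.4 0.4]
```

View pics/w5.png

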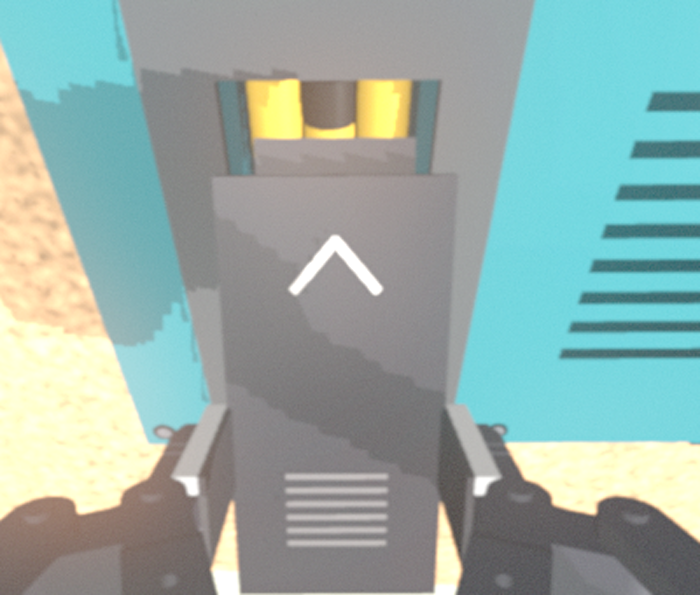

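The view shows the slot-end edge of the opening at crop row 80, columns 217–441. The lip is at columns 254–417 (row 140) and the door's front corners at (214,177) and (456,175). The door looks slightly to the right (+y), so I'll quantify that.

```bash
python3 - <<'E'
from h import *
import pickle
c,o=pickle.load(open('c5.pkl','rb'));q=o['tool_rot'];r=R.from_quat([q[1],q[2],q[3],q[0]])
k=lambda x,y:((x+.5)/1.75-.5+130,(y+.5)/1.75-.5+60)
Bf=lambda P:R.from_euler('z',-YB).apply(P-np.array([*BAY,.062]))*1000
for p in [(217,80),(441,80)]: print('opening corner',Bf(ray(c,k(*p),.062)).round(1))
Rm=cv2.Rodrigues(np.array(c['rvec']))[0];oc=-Rm.T@np.array(c['tvec']).ravel()
def tool_ray(px,zt): # intersect with tool plane z=zt mm
    d=r.inv().apply(Rm.T@np.linalg.inv(c['camera_matrix'])@[*px,1.]);a=r.inv().apply(oc-o['eef_pos'])*1000
    return a+d*(zt-a[2])/d[2]
for p,z in [((214,177),11.8),((456,175),11.8),((241,592),11.8),((434,592),11.8),((254,139),15.8),((417,139),15.8)]: print('door in tool',tool_ray(k(*p),z).round(1))
print(k(217,80),k(441,80),c['camera_matrix'][0])
E
```

```text
opening corner [-55.9 -28.    0. ]
opening corner [-55.8  27.    0. ]
door in tool [ 66.1 -25.1  11.8]
door in tool [66.5 27.7 11.8]
door in tool [-44.1 -24.4  11.8]
door in tool [-44.2  28.2  11.8]
door in tool [ 74.  -16.6  15.8]
door in tool [74.  19.4 15.8]
(253.78571428571428, 105.5) (381.7857142857143, 105.5) [336.02203539   0.         321.75671967]
```

>>> drive_tool(series=[-0.2,-1,-1.6,0,0,0,0,-0.2,4.2,0,9,0,0,0,-0.2,4.2,0,9,0,0,0,-0.2,2.1,0,4.5,0,0,0,-0.2,0,0,0,0,0,0])

```text
t: 9.1
eef_pos: [0.6063, 0.0937, 0.1094]
tool_rot: [0.213, -0.07, 0.974, 0.016]
contact_force: [-0.4, 0.5, 0.9]
gripper_width: 0.605
```

>>> drive_tool(series=[-0.2,0.85,0,1.8,0,0,0,-0.2,0,0,0,0,0,0])

```text
t: 9.35
eef_pos: [0.6066, 0.0935, 0.1078]
tool_rot: [0.214, -0.07, 0.974, 0.016]
contact_force: [0.3, 0.7, -1.2]
gripper_width: 0.607
```

```bash
python3 - <<'E'
from h import *
goto([6,-1.6,21.2],25)
E
```

```text
t 9.35 p [0.6066 0.0935 0.1078] x [-0.899 -0.129 -0.419] z [ 0.414  0.061 -0.908] F [ 0.3  0.7 -1.2] T [-0.08  0.51 -0.01] w 0.607
tcp [0.6063 0.0937 0.1005] turn [ 0.001 -0.004 -0.002] then shift [3.2 0.2 6.5]
```

>>> drive_tool(series=[-0.2,1.7,0,3.6,0,0,0,-0.2,0,0,0,0,0,0])

```text
t: 9.6
eef_pos: [0.6063, 0.0934, 0.1035]
tool_rot: [0.213, -0.07, 0.974, 0.016]
contact_force: [-0.2, -0.0, -0.0]
gripper_width: 0.606
```

>>> drive_tool(series=[-0.2,0.65,0,1.4,0,0,0,-0.2,0,0,0,0,0,0])

```text
t: 9.85
eef_pos: [0.6066, 0.0934, 0.1019]
tool_rot: [0.214, -0.07, 0.974, 0.016]
contact_force: [0.3, -0.7, 0.7]
gripper_width: 0.605
```

>>> drive_tool(series=[-0.2,0.4,0,0.9,0,0,0,-0.2,0,0,0,0,0,0])

```text
t: 10.1
eef_pos: [0.6069, 0.0935, 0.1011]
tool_rot: [0.214, -0.07, 0.974, 0.016]
contact_force: [0.3, -0.4, 1.3]
gripper_width: 0.607
```

>>> drive_tool(series=[-0.2,0.3,0,0.7,0,0,0,-0.2,0,0,0,0,0,0])

```text
t: 10.35
eef_pos: [0.6071, 0.0935, 0.1005]
tool_rot: [0.214, -0.07, 0.974, 0.016]
contact_force: [2.3, 1.0, 2.7]
gripper_width: 0.606
```

>>> drive_tool(series=[-0.2,0.3,0,0.7,0,0,0,-0.2,0,0,0,0,0,0])

```text
t: 10.6
eef_pos: [0.6073, 0.0936, 0.0998]
tool_rot: [0.214, -0.07, 0.974, 0.016]
contact_force: [3.3, 1.1, 5.7]
gripper_width: 0.608
```

>>> drive_tool(series=[-0.2,0.6,0,-2.2,0,0,0,-0.2,1.8,0,-0.9,0,0,0,-0.2,1.8,0,-0.9,0,0,0,-0.2,0,0,0,0,0,0])

```text
t: 11.1
eef_pos: [0.5998, 0.0926, 0.1004]
tool_rot: [0.213, -0.07, 0.975, 0.016]
contact_force: [-0.3, 0.3, 0.2]
gripper_width: 0.604
```

>>> drive_tool(series=[-0.2,1.8,0,-0.8,0,0,0,-0.2,0,0,0,0,0,0])

```text
t: 11.35
eef_pos: [0.5987, 0.0924, 0.1009]
tool_rot: [0.213, -0.07, 0.974, 0.016]
contact_force: [-0.0, -0.3, -0.7]
gripper_width: 0.61
```

```bash
python3 - <<'E'
from h import *
goto([-4,-1.6,21.2],25)
E
```

```text
t 11.35 p [0.5987 0.0924 0.1009] x [-0.899 -0.129 -0.418] z [ 0.413  0.061 -0.909] F [-0.  -0.3 -0.7] T [-0.09  0.43 -0.01] w 0.61
tcp [0.5964 0.0923 0.1005] turn [ 0.001 -0.005 -0.002] then shift [ 2.2  0.2 -0.6]
```

>>> drive_tool(series=[-0.2,1.1,0,0,0,0,0,-0.2,0.9,0,-0.4,0,0,0,-0.2,0,0,0,0,0,0])

```text
t: 11.72
eef_pos: [0.597, 0.0921, 0.1006]
tool_rot: [0.213, -0.07, 0.974, 0.016]
contact_force: [-1.0, -0.4, -1.1]
gripper_width: 0.604
```

>>> drive_tool(series=[-0.2,1.3,0,-0.6,0,0,0,-0.2,0,0,0,0,0,0])

```text
t: 11.98
eef_pos: [0.5961, 0.092, 0.101]
tool_rot: [0.214, -0.07, 0.974, 0.016]
contact_force: [0.8, 0.6, -0.0]
gripper_width: 0.605
```

>>> drive_tool(series=[-0.2,0.9,0,-0.4,0,0,0,-0.2,0,0,0,0,0,0])

```text
t: 12.22
eef_pos: [0.5958, 0.0919, 0.1013]
tool_rot: [0.215, -0.07, 0.974, 0.016]
contact_force: [4.7, 0.3, 0.1]
gripper_width: 0.605
```

Contact in x came at the depth expected for the door's front edge on the bar, with the lip about 5 mm under it. Next I'll plan the swing about the bar.

```bash
cat >> h.py <<'E'
def tcp(th,Tx=-56.,Bz=-4.7,y=-1.6):
    a=np.radians(th);s,cc=np.sin(a),np.cos(a)
    C=np.array([Tx+5*s+56*cc-2.5*s,y,Bz+56*s+2.5*cc]);rt=frame(YB,a)
    return np.array([*BAY,.062])+R.from_euler('z',YB).apply(C/1000)-rt.apply(TD)/1000,rt
def swing(ths):
    o,r=st();p=o['eef_pos']
    for t in ths:
        p2,r2=tcp(t);print(t,'shift',(r.inv().apply(p2-p)*1000).round(2),'turn',(r.inv()*r2).as_rotvec().round(4),p2.round(4));p,r=p2,r2
E
python3 - <<'E'
from h import *
swing([25,22,19,16,13,11,10,9])
E
```

```text
t 12.22 p [0.5958 0.0919 0.1013] x [-0.898 -0.129 -0.42 ] z [ 0.416  0.061 -0.907] F [4.7 0.3 0.1] T [ 0.14 -0.53  0.04] w 0.605
25 shift [-0.11  0.27  0.97] turn [ 0.0003 -0.0026 -0.002 ] [0.5963 0.0923 0.1005]
22 shift [-0.57  0.    3.39] turn [0.     0.0524 0.    ] [0.5982 0.0926 0.0977]
19 shift [-0.56 -0.    3.4 ] turn [0.     0.0524 0.    ] [0.6    0.0928 0.0947]
16 shift [-0.55 -0.    3.41] turn [-0.      0.0524  0.    ] [0.6016 0.093  0.0917]
13 shift [-0.54  0.    3.42] turn [0.     0.0524 0.    ] [0.603  0.0933 0.0886]
11 shift [-0.38  0.    2.28] turn [-0.      0.0349 -0.    ] [0.6039 0.0934 0.0864]
10 shift [-0.2  -0.    1.14] turn [0.     0.0175 0.    ] [0.6043 0.0934 0.0853]
9 shift [-0.2   0.    1.14] turn [ 0.      0.0175 -0.    ] [0.6047 0.0935 0.0842]
```

>>> drive_tool(series=[-0.2,-0.7,0.2,0.8,0,0,0,-0.2,-0.57,0,3.4,0,0.052,0,-0.2,-0.56,0,3.4,0,0.052,0,-0.2,0,0,0,0,0,0])

```text
t: 12.72
eef_pos: [0.5998, 0.0931, 0.0942]
tool_rot: [0.163, -0.071, 0.984, 0.012]
contact_force: [4.5, 1.2, 1.3]
gripper_width: 0.613
```

>>> drive_tool(series=[-0.2,-0.55,0,3.4,0,0.052,0,-0.2,-0.54,0,3.4,0,0.052,0,-0.2,0,0,0,0,0,0])

```text
t: 13.1
eef_pos: [0.6028, 0.0935, 0.088]
tool_rot: [0.112, -0.071, 0.991, 0.009]
contact_force: [4.4, 2.0, 0.4]
gripper_width: 0.608
```

```bash
python3 - <<'E'
from h import *
swing([13,11,10,9])
c=snap('wrist');g=np.clip((c['pixels']/255.)**.6*255*1.2,0,255).astype(np.uint8)[60:400,130:530]
cv2.imwrite('pics/w6.png',cv2.resize(g,(700,595),interpolation=cv2.INTER_CUBIC))
E
```

```text
t 13.1 p [0.6028 0.0935 0.088 ] x [-0.965 -0.139 -0.223] z [ 0.221  0.033 -0.975] F [4.4 2.  0.4] T [ 0.44 -0.72 -0.01] w 0.608
13 shift [-0.29 -0.25 -0.5 ] turn [ 0.0011 -0.002  -0.0014] [0.603  0.0933 0.0886]
11 shift [-0.38  0.    2.28] turn [-0.      0.0349 -0.    ] [0.6039 0.0934 0.0864]
10 shift [-0.2  -0.    1.14] turn [0.     0.0175 0.    ] [0.6043 0.0934 0.0853]
9 shift [-0.2   0.    1.14] turn [ 0.      0.0175 -0.    ] [0.6047 0.0935 0.0842]
```

View pics/w6.png

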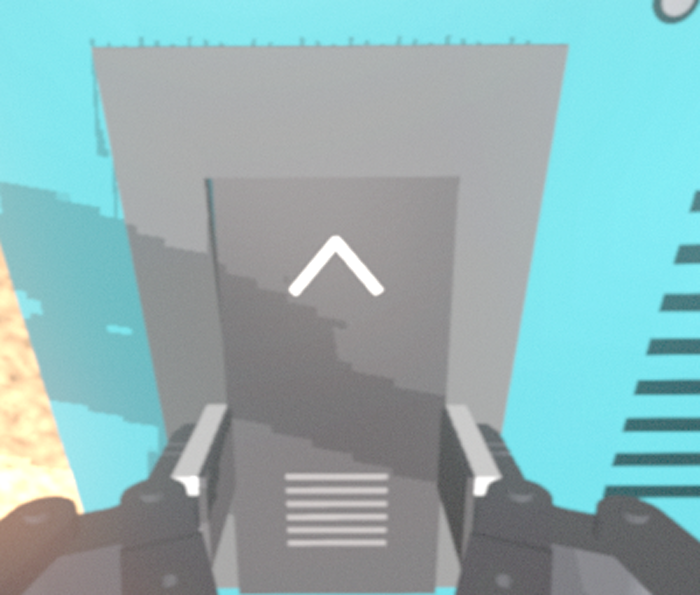

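The lip is hooked: the door's front edge lies along the bar at crop row 178. There is about 1.5 mm of gap on the left (206–213) and almost none on the right. I'll centre by −0.7 mm in y, ease off in x and swing on to about 9°.

>>> drive_tool(series=[-0.2,-0.6,-0.7,1.7,0,0.033,0,-0.2,-0.5,0,2.3,0,0.035,0,-0.2,0,0,0,0,0,0])

```text
t: 13.52
eef_pos: [0.6045, 0.0934, 0.0844]
tool_rot: [0.078, -0.071, 0.994, 0.007]
contact_force: [4.5, 2.6, 0.2]
gripper_width: 0.607
```

```bash
python3 - <<'E'
from h import *
swing([9,8,7])
E
```

```text
t 13.53 p [0.6045 0.0934 0.0844] x [-0.978 -0.141 -0.157] z [ 0.155  0.025 -0.988] F [4.5 2.6 0.2] T [ 0.68 -0.88 -0.  ] w 0.607
9 shift [-0.21  0.11  0.2 ] turn [ 0.0023  0.0002 -0.0017] [0.6047 0.0935 0.0842]
8 shift [-0.2  -0.    1.14] turn [0.     0.0175 0.    ] [0.6051 0.0936 0.0831]
7 shift [-0.2  -0.    1.15] turn [-0.      0.0175  0.    ] [0.6054 0.0936 0.082 ]
```

>>> drive_tool(series=[-0.2,-0.6,1.0,0.1,0,0,0,-0.2,0,0,0,0,0,0])

```text
t: 13.78
eef_pos: [0.6045, 0.0935, 0.0846]
tool_rot: [0.078, -0.071, 0.994, 0.006]
contact_force: [4.0, 1.1, -0.5]
gripper_width: 0.603
```

>>> drive_tool(series=[-0.2,-0.6,0,0,0,0,0,-0.2,0,0,0,0,0,0])

```text
t: 14.02
eef_pos: [0.6046, 0.0936, 0.0843]
tool_rot: [0.077, -0.071, 0.994, 0.006]
contact_force: [2.3, 0.9, -0.5]
gripper_width: 0.608
```

>>> drive_tool(series=[0.45,0,0,0,0,0,0,0.45,0,0,0,0,0,0,0.45,0,0,0,0,0,0,0.45,0,0,-15,0,0,0,0.45,0,0,-25,0,0,0,0.45,0,0,-15,0,0,0,0.45,0,0,0,0,0,0])

```text
t: 14.9
eef_pos: [0.5975, 0.0928, 0.1404]
tool_rot: [0.079, -0.071, 0.994, 0.007]
contact_force: [0.3, 0.1, -0.2]
gripper_width: 0.723
```

```bash
python3 - <<'E'
from h import *
st()
c=snap('wrist');s=snap('side')
g=lambda i:np.clip((i/255.)**.6*255*1.2,0,255).astype(np.uint8)
p=proj(s,[[*BAY,.062]])[0].astype(int)
a=cv2.resize(g(s['pixels'][p[1]-50:p[1]+50,p[0]-65:p[0]+65]),(400,308),interpolation=cv2.INTER_CUBIC)
b=cv2.resize(g(c['pixels'][60:400,130:530]),(400,340))
out=np.zeros((340,800,3),np.uint8);out[:308,:400]=a;out[:,400:]=b;cv2.imwrite('pics/g2.png',out)
E
```

```text
t 14.9 p [0.5975 0.0928 0.1404] x [-0.977 -0.141 -0.157] z [ 0.155  0.024 -0.988] F [ 0.3  0.1 -0.2] T [-0.02  0.18 -0.05] w 0.723
```

View pics/g2.png

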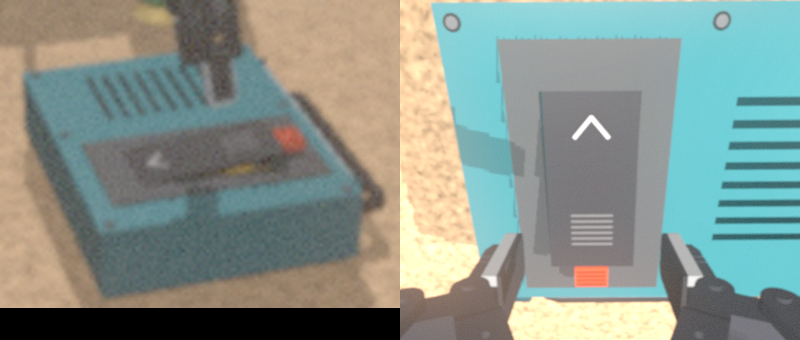

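The hooked door now rests with its raised rear end on the red latch: the side view shows the gap, and in the wrist view the rear edge is at row 265 against the latch at row 275. I'll shut the fingers and go above the thumb patch.

```bash
python3 - <<'E'
from h import *
p=np.array([*BAY,.062])+R.from_euler('z',YB).apply([.0295,-.0015,.038])
plan(p,frame(YB,0))
o,r=st();rt=frame(YB,0);print('after turn shift',(rt.inv().apply(p-o['eef_pos'])*1000).round(1),p)
E
```

```text
t 15.0 p [0.5967 0.0929 0.1388] x [-0.978 -0.141 -0.155] z [ 0.153  0.024 -0.988] F [ 0.3  0.1 -0.3] T [-0.06  0.16  0.  ] w 0.727
shift [-23.6  -0.5  43. ] turn [ 0.002  0.155 -0.001]
t 15.0 p [0.5967 0.0929 0.1388] x [-0.978 -0.141 -0.155] z [ 0.153  0.024 -0.988] F [ 0.3  0.1 -0.3] T [-0.06  0.16  0.  ] w 0.727
after turn shift [-30.   -0.5  38.8] [0.62640755 0.09677422 0.1       ]
```

>>> drive_tool(series=[-1,0,0,0,0,0.08,0,-1,0,0,0,0,0.078,0,-1,0,0,0,0,0,0,-1,0,0,0,0,0,0], force=30)

```text
t: 15.5
eef_pos: [0.5964, 0.0922, 0.1382]
tool_rot: [-0.001, -0.071, 0.997, 0.0]
contact_force: [-0.4, -0.7, 0.2]
gripper_width: 0.001
```

>>> drive_tool(series=[-1,-15,0,8,0,0,0,-1,-15,0,10,0,0,0,-1,0,0,12,0,0,0,-1,0,0,8,0,0,0,-1,0,0,4,0,0,0,-1,0,0,0,0,0,0])

```text
t: 16.25
eef_pos: [0.6261, 0.0968, 0.0966]
tool_rot: [-0.002, -0.072, 0.997, 0.001]
contact_force: [-0.1, -0.3, 0.4]
gripper_width: -0.002
```

>>> drive_tool(series=[-1,0,0,2,0,0,0,-1,0,0,0,0,0,0])

```text
t: 16.5
eef_pos: [0.6265, 0.097, 0.0951]
tool_rot: [-0.001, -0.072, 0.997, 0.001]
contact_force: [-0.2, 0.4, 0.3]
gripper_width: 0.003
```

>>> drive_tool(series=[-1,0,0,2,0,0,0,-1,0,0,0,0,0,0])

```text
t: 16.75
eef_pos: [0.6267, 0.0969, 0.0931]
tool_rot: [-0.001, -0.072, 0.997, 0.001]
contact_force: [0.0, 0.9, 1.1]
gripper_width: 0.002
```

>>> drive_tool(series=[-1,0,0,1,0,0,0,-1,0,0,0,0,0,0])

```text
t: 17.0
eef_pos: [0.6269, 0.0969, 0.0921]
tool_rot: [-0.001, -0.072, 0.997, 0.001]
contact_force: [1.9, 1.1, 3.2]
gripper_width: 0.001
```

>>> drive_tool(series=[-1,0,0,1,0,0,0,-1,0,0,0,0,0,0])

```text
t: 17.25
eef_pos: [0.6269, 0.097, 0.091]
tool_rot: [-0.001, -0.072, 0.997, 0.001]
contact_force: [0.8, -0.5, 2.4]
gripper_width: 0.003
```

>>> drive_tool(series=[-1,0,0,1,0,0,0,-1,0,0,0,0,0,0])

```text
t: 17.5
eef_pos: [0.627, 0.0969, 0.0903]
tool_rot: [-0.001, -0.072, 0.997, 0.001]
contact_force: [0.5, 1.0, 6.1]
gripper_width: 0.002
```

>>> drive_tool(series=[-1,0,0,1,0,0,0,-1,0,0,0,0,0,0])

```text
t: 17.75
eef_pos: [0.6271, 0.0969, 0.0899]
tool_rot: [-0.001, -0.072, 0.997, 0.001]
contact_force: [-1.3, 0.9, 10.2]
gripper_width: -0.002
```

>>> drive_tool(series=[-1,0,0,1,0,0,0,-1,0,0,0,0,0,0])

```text
t: 18.0
eef_pos: [0.6256, 0.0969, 0.0872]
tool_rot: [-0.002, -0.072, 0.997, 0.001]
contact_force: [-0.3, -0.9, -1.2]
gripper_width: -0.005
```

>>> drive_tool(series=[-1,0,0,0.8,0,0,0,-1,0,0,0,0,0,0])

```text
t: 18.25
eef_pos: [0.626, 0.0968, 0.0866]
tool_rot: [-0.002, -0.072, 0.997, 0.0]
contact_force: [0.6, -0.3, 0.3]
gripper_width: -0.002
```

The force rose to about 10 N and then dropped away, which looks like the latch giving. I'll follow down to see whether the door is home.

>>> drive_tool(series=[-1,0,0,1,0,0,0,-1,0,0,0,0,0,0])

```text
t: 18.5
eef_pos: [0.6264, 0.0969, 0.0859]
tool_rot: [-0.001, -0.072, 0.997, 0.001]
contact_force: [-0.0, 0.4, 0.9]
gripper_width: -0.003
```

>>> drive_tool(series=[-1,0,0,1,0,0,0,-1,0,0,0,0,0,0])

```text
t: 18.75
eef_pos: [0.6264, 0.0969, 0.085]
tool_rot: [-0.001, -0.072, 0.997, 0.001]
contact_force: [-0.3, 0.1, 0.5]
gripper_width: 0.002
```

>>> drive_tool(series=[-1,0,0,1,0,0,0,-1,0,0,0,0,0,0])

```text
t: 19.0
eef_pos: [0.6265, 0.0969, 0.0842]
tool_rot: [-0.001, -0.072, 0.997, 0.001]
contact_force: [-0.1, -0.1, 1.6]
gripper_width: 0.003
```

>>> drive_tool(series=[-1,0,0,1,0,0,0,-1,0,0,0,0,0,0])

```text
t: 19.25
eef_pos: [0.6266, 0.0969, 0.0841]
tool_rot: [-0.001, -0.072, 0.997, 0.001]
contact_force: [-3.8, 0.9, 10.1]
gripper_width: -0.001
```

>>> drive_tool(series=[-1,0,0,1,0,0,0,-1,0,0,0,0,0,0])

```text
t: 19.5
eef_pos: [0.6266, 0.0968, 0.084]
tool_rot: [-0.001, -0.072, 0.997, 0.001]
contact_force: [-6.7, 1.0, 16.9]
gripper_width: -0.003
```

The door stops hard at TCP z 0.084, so the fingertips are at flange level (0.062) and the door should be flush. I'll back off and take the last look.

>>> drive_tool(series=[-1,0,0,-10,0,0,0,-1,0,0,-25,0,0,0,-1,20,0,-30,0,0,0,-1,30,0,-20,0,0,0,-1,0,0,0,0,0,0,-1,0,0,0,0,0,0])

```text
t: 20.25
eef_pos: [0.5775, 0.0902, 0.1671]
tool_rot: [-0.001, -0.072, 0.997, 0.001]
contact_force: [0.3, 0.2, -0.7]
gripper_width: 0.001
```

```bash
python3 - <<'E'
from h import *
st()
c=snap('wrist');s=snap('side')
g=lambda i:np.clip((i/255.)**.6*255*1.2,0,255).astype(np.uint8)
p=proj(s,[[*BAY,.062]])[0].astype(int);w=proj(c,[[*BAY,.062]])[0].astype(int);print(w)
a=cv2.resize(g(s['pixels'][p[1]-50:p[1]+50,p[0]-65:p[0]+65]),(400,308),interpolation=cv2.INTER_CUBIC)
y0=int(np.clip(w[1]-125,0,230));x0=int(np.clip(w[0]-100,0,440))
b=cv2.resize(g(c['pixels'][y0:y0+250,x0:x0+200]),(400,500),interpolation=cv2.INTER_CUBIC)
out=np.zeros((500,800,3),np.uint8);out[:308,:400]=a;out[:,400:]=b;cv2.imwrite('pics/g3.png',out)
E
```

```text
t 20.25 p [0.5775 0.0902 0.1671] x [-0.99  -0.144  0.002] z [-0.002  0.001 -1.   ] F [ 0.3  0.2 -0.7] T [ 0.02 -0.02 -0.04] w 0.001
[320 275]
```

View pics/g3.png

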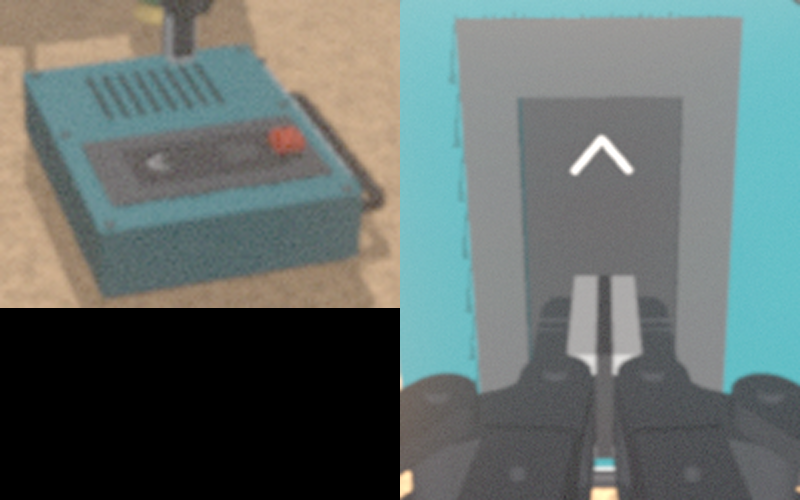

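In both views the door lies flush within the flange: the side view shows no gap or cells, and the wrist view shows it square in the opening with a thin gap at the left. I'll check by number that the latch is back where it started and the bystanders haven't moved, then hand in.

```bash
python3 - <<'E'
from h import *
o=cv2.imread('pics/side1.png');s=snap('side');n=s['pixels'];p=proj(s,[[.658,.103,.07]])[0].astype(int)
for i in(o,n):
    h=cv2.cvtColor(i,cv2.COLOR_BGR2HSV);m=cv2.inRange(h,(0,120,60),(10,255,255))|cv2.inRange(h,(172,120,60),(180,255,255))
    k=np.zeros_like(m);k[p[1]-20:p[1]+20,p[0]-20:p[0]+20]=1;q=np.argwhere((m>0)&(k>0));print('latch px',q.mean(0)[::-1].round(2),len(q))
o=cv2.imread('pics/top1.png');n=snap('top')['pixels']
for nm,(x,y) in dict(globe=(160,218),cup=(476,214),tin=(374,176),stapler=(419,196),carton=(343,298),eraser=(447,312),driver=(200,312)).items():
    sl=np.s_[y-22:y+22,x-22:x+22];f=lambda i:cv2.cvtColor(i[sl],cv2.COLOR_BGR2GRAY).astype(np.float32)
    print(nm,np.round(cv2.phaseCorrelate(f(o),f(n)),2).tolist() if 0 else [np.round(v,2) for v in cv2.phaseCorrelate(f(o),f(n))])
E
```

```text
latch px [360.49 220.95] 81
latch px [360.4  221.06] 80
globe [array([0.49, 0.5 ]), np.float64(1.01)]
cup [array([0.58, 0.44]), np.float64(1.02)]
tin [array([0.46, 0.5 ]), np.float64(0.99)]
stapler [array([0.53, 0.47]), np.float64(1.0)]
carton [array([0.49, 0.49]), np.float64(1.0)]
eraser [array([0.51, 0.48]), np.float64(0.99)]
driver [array([-0.52,  1.32]), np.float64(0.2)]
```

```bash
python3 -c "
from h import *
print(bot.hand_in())"
```

```text
the job is handed in; nothing more can be done
None
```

The battery door is fitted: its front lip is hooked under the bar, the rear end is latched, and it lies flush. I handed the job in at about 20 s on the robot's clock.

- **What I did:** I picked the door up across its width, tilted it rear-up by 25° and felt it down onto the ledges. I then slid it about 10 mm under the bar until its front edge met the bar. I swung it down to 9°, let it rest on the latch and pressed the thumb patch with shut fingers. The latch gave at about 10 N. The highest force I read was about 18 N, in the last press once the door was home, below the 30 N limit.
- **Door home:** On that last press the fingertips stopped hard at 62 mm, the height of the flange. The last pictures show the door square and flush, with nothing touching it.
- **Latch:** From the side it is back within 0.1 pixel of where it started.
- **Other things on the desk:** Globe, cup, tin, stapler, carton and eraser had not shifted in the top view. The same check gave no clear result for the screwdriver (match quality 0.2), perhaps because the arm or its shadow changed that patch. I only passed high above it, at about 0.25 m, and did not confirm it further.
- **Where readings disagreed:** Sideways force while the door was being lowered pointed the opposite way to the gap I saw in the picture. It stayed under about 3 N, and I eased it off before letting go.

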